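# Seat the sensor board in the bench reader

### The arm

A 7-joint arm with a two-finger parallel gripper is mounted at the origin on the work surface. World frame = base frame: x ahead of the robot, y to its left, z up, the work surface at z = 0. Lengths are in m, angles in rad, forces in N, time in s.
With the tool pointing down it reaches from about 0.425 to 1.025 m from the base axis. Payload 9.4 kg.
Tool frame: the origin (TCP) lies midway between the tips of the shut fingers; the grasp point (between the pads) lies 19 mm behind it; z points along the fingers, y is the line along which they close (so a half turn about z gives the same grasp; the last joint's range is limited). The gripper opens to 93 mm and grips with 3 to 60 N. Pads are 15 mm wide; open, the fingers measure 128 mm over their backs; the gripper's body (75 mm by 188 mm) begins 65 mm behind the grasp point.
Start: joints at [1.052, 0.599, -0.003, 1.599, 0.002, 0.943, -0.08], TCP at [0.31, -0.655, 0.219] pointing down, gripper open.
Joint ranges: [-2.57, 2.57], [-0.35, 1.97], [-1.29, 1.29], [0.11, 2.56], [-1.05, 4.19], [0.11, 1.86], [-2.63, 2.63]. Speed limits (rad/s): [2.22, 2.22, 3.01, 3.01, 3.14, 3.14, 3.14].

### API

Orientations are given as a 3x3 rotation matrix whose columns are the frame's x, y, z axes.
In Python, from station import get_state, vision, robot gives the robot as it stands.
- The arm moves only by the tool play_rows, never from a script. Its arguments are lists of equal length, an entry for each row: "delta_pos": the shift along the tool's x, y, z in mm, a list of three; "spin": the turn about the tool's z in degrees. In form: {"delta_pos": [[tx, ty, tz], ...], "spin": [spin, ...]}. A call has 1 to 8 rows; each row shifts and turns the commanded pose from where the row before left it, along the tool's axes as they then stand; what a row does not reach is not made up. A row lasts 1/12 s, in which the tool goes at most 41.7 mm and 7.16 degrees, less where a joint would pass 70% of its speed; a pose out of reach is approached as far as the arm can. A call with a gripper value outside its range is refused whole. "gripper" is the closure in counts, from 0 (fully open) to 255 (shut), set as the call begins (left out, the last holds). The fingers move at their own pace and stop on an object; "squeeze" is the grip in N (left out, the last holds). Time passes only in rows, so rows that do not move let the fingers close. It gives the time, the measured TCP pose, the force, the opening and the grip force at its end, in the units of the state.
- get_state(): the state, without advancing time (a new reading comes with each control period).
- vision.get_image(name): name is "side" or "top"; returns the picture (480x640x3 uint8, red, green, blue); there is no depth.
- vision.camera_info(name): a dict with "camera_matrix" (3x3 intrinsics, pixels), "extrinsics" (4x4, takes a point from world to camera coordinates). Camera axes: x right, y down, z forward; pixel columns grow to the right and rows downward; lengths in m; the calibration is good to about 2 mm. A picture is of the moment at which its call begins. camera_info takes no time and is no camera call.
- robot.job_done(): hands the job in; it is judged then, once.
Trained networks look in the newest picture that a camera, given by its name, has taken for a name from the list of things; names that differ only in an ending like _2 or _b are one class to them, and where a whole thing is asked for, a point or a joint stands for the part that bears it (a point fixed in the world has none). Each returns a list of dicts, best first, with "p" (0 to 1); they miss things now and then, are a little off and sometimes report something else, mostly with a low value. They report only what shows in the picture. A call takes as long as a camera call. They do not tell look-alikes from the thing itself.
- vision.recognise(thing, camera): "extent" ([centre column, centre row, width, height] in pixels, round what is visible of it).
- vision.regions_of(thing, camera): "pixels" (480x640 bool, what is visible of it) and "extent" ([centre column, centre row, width, height] in pixels, round what is visible of it).
- vision.landmark_of(thing, camera): "xy" ([column, row] in pixels: a listed point, or the origin of a listed thing).
The state is a dict: "time": time; "joints": joint angles; "qvel": joint speeds; "joint_efforts": joint torques, N m; "eef_pos": TCP position; "eef_rot": TCP orientation; "contact_force": force on the tool from outside, world axes, zero at the start; "wrist_torque": the same for the moment, N m; "finger_gap": opening from 0.0 (shut) to 1.0 (fully open); "finger_force": force on a finger pad.
Only numpy, scipy, OpenCV 4.12 (cv2) and the standard library are available. Lean on these libraries where they do the work, as an engineer would, in place of code of your own. Each camera call takes 0.05 s, during which the arm holds its last target. There are 200 camera calls.

### The job

Pick up the loose sensor board by its handle, lay its front end (the bevelled end, away from the handle) on the reader's apron and slide it along the two guides until it meets the sprung socket. Then swing both ejector levers all the way in, so that they press the board fully home and hold it there. Let go of everything and leave the bottle, the stack of dishes and the tape roll where they stand.

Things in the scene. Friction and masses are not known exactly. Their poses are not given: they have to be found in the camera images.
- board: Loose dark circuit board, flat plate 120 (x) x 80 (y) x 6 mm, about 0.2 kg, lying component side up on the bench. Origin: centre of its underside; x points to its front edge (bevelled corners, 12 mm, and brass contacts), z up. Components stand at most 8 mm above the plate. It is carried by the handle, see handle.
- handle (a point): Centre of the board's upright aluminium handle plate, which stands across the board near its REAR edge: 10 mm thick (board x), 56 mm wide (board y), from board z = 6 to 56 mm. This point: board x = -30, y = 0, z = 31 mm; axes as the board's.
- reader: Fixed bench reader with an open-topped card bay. Origin on its centre line at bench level; x is the direction the board slides in, y left of that, z up. Grey base and apron: flat top at z = 18 mm, x = -95 to 80 mm, 144 mm wide; the board slides on it. White housing beyond: x = 80 to 190 mm, 170 mm wide, 72 mm high.
- mouth (a point): Mouth of the two guides, at apron height (reader x = -45, y = 0, z = 18 mm; reader's axes). Side walls: inner faces at y = +-42 mm, x = -45 to 80, tops at z = 31 mm. Over the board's edges a lip from |y| = 33 mm outwards, underside z = 27 mm, x = -30 to 80, with an upturned lead-in before it (x from -45, top z = 37). Open above between the lips.
- home (a point): Where the board's origin is when fully home (reader x = 5, y = 0, z = 18 mm), reader's axes; the board's x then points along the reader's x. The black socket, 58 mm wide, has its face at reader x = 57 mm and springs back up to 9.5 mm (3 N to start, 8 N at 8 mm): a board just meeting it is 8 mm short of home, and one not held by the levers is pushed out again.
- lever_left (a joint): Steel ejector lever left (+y) of the mouth, vertical hinge. 0 = wide open, 1.75 rad = fully in (stop); starts at 0 to 0.45, where it is clear of the board's path. Bell crank at z = 20 to 30 mm: 26 mm nose, and at right angles an arm with a post. Fully in, arm points to reader -x, nose inwards behind the board's rear edge, which it meets in about the last 0.4 rad. Closes anticlockwise from above.
- lever_right (a joint): The same on the right (-y), a mirror image: 0 = open, 1.75 rad = fully in; closes clockwise seen from above. Both levers are stiff and stay where they are left: about 5 N at the post, up to 10 N while pressing the board home.
- lever_left_pivot (a point): The left lever's hinge axis at the lever's mid-thickness: reader x = -60, y = 58, z = 25 mm.
- lever_right_pivot (a point): The right lever's hinge axis: reader x = -60, y = -58, z = 25 mm.
- lever_left_post (a point): Point on the axis of the left lever's black upright round post, 18 mm in diameter, 55 mm from the hinge axis, standing from z = 30 to 72 mm over the bench; this point is at z = 52 mm and moves with the lever. It may be gripped or pushed from above.
- lever_right_post (a point): The same point of the right lever's post.
- bottle: Bystander: glass bottle with a screw cap, 70 mm in diameter, 150 mm high, origin at its foot.
- dishes: Bystander: stack of four dishes, 90 mm in diameter, 62 mm high, origin at its foot.
- tape: Bystander: roll of tape lying flat, 100 mm in diameter, 22 mm high, origin at its foot.
Mind the look-alikes: they are no part of the job. Leave any purple look-alike of the board alone.

How it is judged:
On the way:
1. the board lies in the guides, slid up to the socket, with both levers still out (x of board in the frame of home above -0.014 m and y of board in the frame of home between -0.004 and 0.004 m and z of board in the frame of home below 0.004 m and value of joint each of lever_left, lever_right below 1.5 rad and x of handle in the frame of home below 0 m), for 0.2 s.
At the end, for the whole second after the job is handed in: Both levers are swung in to within 0.1 rad of their stops (above 1.65 rad); the board, front edge (bevelled end) towards the socket, lies in the guides within 3 mm of its home position along the bay and in height, 4 mm sideways, and 0.06 rad in direction, at rest (value of joint each of lever_left, lever_right above 1.65 rad and x of board in the frame of home between -0.003 and 0.003 m and y of board in the frame of home between -0.004 and 0.004 m and z of board in the frame of home between -0.003 and 0.003 m and angle between the x axis of board and the x axis of reader, either way round below 0.06 rad and linear speed of board below 0.01 m/s and x of handle in the frame of home below 0 m); the robot touches nothing.
It fails at once if a bystander (bottle, dishes or tape) is shifted by more than 30 mm (distance of any of bottle, dishes, tape from where it was at the start of the episode above 0.03 m).
It also fails if it takes over 72 s, if anything falls off the work surface, if the arm or the gripper's body presses on something with over 40 N, if the wrist force passes 120 N, or if a joint passes its speed limit or range.

## Working session

There is one attempt and no reset: what is moved stays moved. The work goes in short steps, Python scripts to look and compute and a tool call to move; the robot and the scene stay as the last step left them, time stands still between calls to the robot, and variables do not carry over. Pictures are saved under pics/ and viewed, at most 10 in all, crops included, and the job is handed in when it is done.

Besides the shell and the picture viewer there is one more tool, called by a JSON object that holds its "method" and its "body", one argument or row to a line. play_rows: Moves the arm, as the interface text tells. Its arguments: {"type":"object","properties":{"delta_pos":{"type":"array","items":{"type":"array","items":{"type":"number"}}},"spin":{"type":"array","items":{"type":"number"}},"gripper":{"type":"number"},"squeeze":{"type":"number"}},"required":["delta_pos","spin"]}

```bash
mkdir -p pics; ls; cat > h.py <<'E'
import numpy as np,cv2
from station import get_state,vision,robot
def cam(n):
    i=vision.camera_info(n);return np.array(i["camera_matrix"]),np.array(i["extrinsics"])
def ray(n,uv):
    K,E=cam(n);d=E[:3,:3].T@np.linalg.inv(K)@[uv[0],uv[1],1];return -E[:3,:3].T@E[:3,3],d
def atz(n,uv,z):
    o,d=ray(n,uv);return o+d*(z-o[2])/d[2]
def proj(n,p):
    K,E=cam(n);q=(np.atleast_2d(p)@E[:3,:3].T+E[:3,3])@K.T;return q[:,:2]/q[:,2:]
E
python3 - <<'E'
from h import *
np.set_printoptions(precision=4,suppress=True)
for c in("top","side"):
    im=vision.get_image(c);cv2.imwrite(f"pics/{c}0.png",im[:,:,::-1])
    print(c,ray(c,(320,240)))
    for t,z in [("board",0),("handle",.031),("reader",0),("mouth",.018),("home",.018),("lever_left_pivot",.025),("lever_right_pivot",.025),("lever_left_post",.052),("lever_right_post",.052),("bottle",0),("dishes",0),("tape",0)]:
        for d in vision.landmark_of(t,c)[:3]:
            print(t,round(d["p"],2),np.round(d["xy"],1),atz(c,d["xy"],z)[:2])
s=get_state();print(s["time"],s["eef_pos"],s["eef_rot"])
E
```

```text
pics
top (array([0.4338, 0.0025, 1.4077]), array([ 0.0585, -0.0321, -0.9978]))
board 0.88 [460.8 316.3] [ 0.3163 -0.3877]
board 0.74 [480.7 246.8] [ 0.4879 -0.4457]
board 0.65 [402.8 264.8] [ 0.4485 -0.2478]
handle 0.9 [419.5 263.4] [ 0.4504 -0.2834]
handle 0.81 [468.3 243.6] [ 0.4954 -0.4056]
handle 0.69 [472.9 306.3] [ 0.3422 -0.4098]
reader 0.78 [261.8 225.3] [0.5571 0.1012]
mouth 0.86 [282.1 223.1] [0.5596 0.0499]
mouth 0.59 [263.1 225.4] [0.5552 0.0967]
home 0.9 [262.1 226.8] [0.5518 0.0993]
lever_left_pivot 0.63 [289.2 248.9] [0.4952 0.0339]
lever_right_pivot 0.56 [284.9 198.5] [0.6195 0.0412]
lever_left_post 0.67 [286.2 267.8] [0.449  0.0417]
lever_right_post 0.62 [283.4 174.9] [0.6733 0.0426]
bottle 0.69 [389.1 163.6] [ 0.7045 -0.223 ]
dishes 0.84 [165.9 313.7] [0.3454 0.3417]
tape 0.55 [457.1 175.2] [ 0.6706 -0.3943]
side (array([0.431 , 0.8444, 0.7889]), array([ 0.0961, -0.7739, -0.626 ]))
board 0.9 [353.7 187. ] [ 0.4814 -0.4251]
board 0.76 [405.4 192.7] [ 0.3125 -0.4193]
board 0.74 [361.6 221.9] [ 0.4426 -0.2358]
handle 0.94 [357.2 205.5] [ 0.4607 -0.2736]
handle 0.72 [30
[... 239 characters left out ...]
6]
home 0.8 [306.1 298.9] [0.5509 0.1157]
lever_left_pivot 0.87 [329.6 273.9] [0.5061 0.0291]
lever_left_pivot 0.7 [357.1 205.8] [ 0.4611 -0.2808]
lever_left_pivot 0.6 [304.9 280.9] [0.5624 0.0634]
lever_right_pivot 0.86 [284.5 270.2] [0.619  0.0337]
lever_right_pivot 0.17 [358.4 207.9] [ 0.4564 -0.2704]
lever_left_post 0.58 [356.6 271.4] [0.4401 0.0387]
lever_right_post 0.72 [352.8 269. ] [0.4499 0.0316]
lever_right_post 0.62 [260.1 261. ] [0.6782 0.0393]
bottle 0.64 [273.4 216.3] [ 0.7052 -0.22  ]
dishes 0.89 [393.1 400.6] [0.3423 0.3401]
tape 0.79 [297.4 186.9] [ 0.6639 -0.394 ]
1.3 [ 0.31   -0.6554  0.2186] [[ 0.904   0.4276 -0.    ]
 [ 0.4276 -0.904  -0.    ]
 [-0.      0.     -1.    ]]
```

View pics/top0.png

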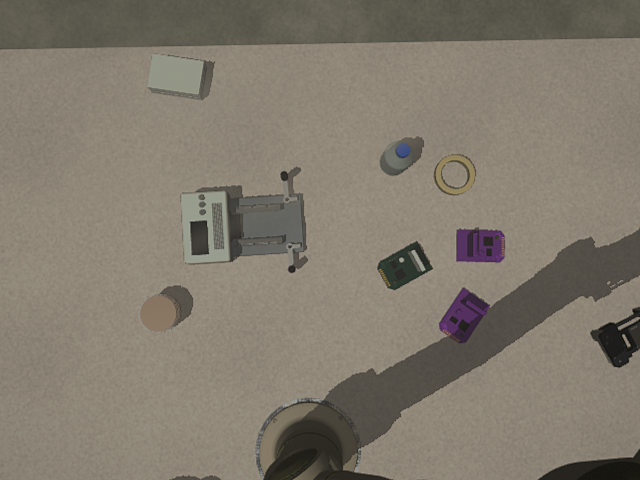

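View pics/side0.png

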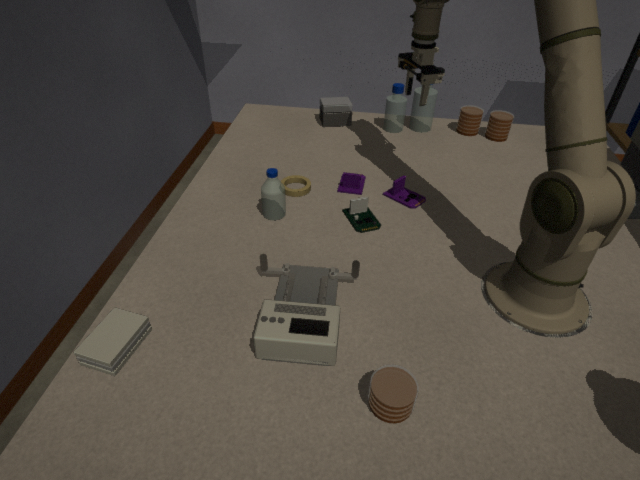

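The top view shows the green board at about (405,265), with its brass end lower left and its handle at (419,260). The reader is at (245,227), with its mouth facing right and the lever posts at (284,175) and (291,268). The purple boards at (480,246) and (463,316) are the look-alikes. The side view agrees with this. Next I'll refine the poses by fitting silhouettes.

```bash
cat > fit.py <<'E'
from h import *
from scipy.optimize import minimize
def box(x0,x1,y0,y1,z0,z1):
    return np.array([[x,y,z] for x in(x0,x1) for y in(y0,y1) for z in(z0,z1)],float)/1e3
plate=np.array([[x,y,z] for x,y in((-60,-40),(-60,40),(60,-28),(60,28),(48,40),(48,-40)) for z in(0,6)])/1e3
BOARD=[plate,box(-35,-25,-28,28,6,56)]
READER=[box(-95,80,-72,72,0,18),box(80,190,-85,85,0,72)]
def place(P,q,z=0):
    c,s=np.cos(q[2]),np.sin(q[2]);return P@np.array([[c,-s,0],[s,c,0],[0,0,1]]).T+[q[0],q[1],z]
def sil(n,parts,q,S=8,win=None,z=0):
    x0,y0,x1,y1=win;m=np.zeros(((y1-y0)*S,(x1-x0)*S),np.uint8)
    for P in parts:
        uv=(proj(n,place(P,q,z))+.5-[x0,y0])*S-.5
        cv2.fillConvexPoly(m,cv2.convexHull(np.round(uv*16).astype(np.int32)),255,shift=4)
    return cv2.resize(m,(x1-x0,y1-y0),interpolation=cv2.INTER_AREA)/255.
def fit(parts,masks,q0,z=0):
    W={n:(max(0,int(np.where(m)[1].min())-15),max(0,int(np.where(m)[0].min())-15),min(640,int(np.where(m)[1].max())+15),min(480,int(np.where(m)[0].max())+15)) for n,m in masks.items()}
    def cost(q): return sum(np.sum((sil(n,parts,q,win=W[n],z=z)-m[W[n][1]:W[n][3],W[n][0]:W[n][2]])**2)/m.sum() for n,m in masks.items())
    best=None
    for d in(0,.08,-.08):
        r=minimize(cost,q0,method="Nelder-Mead",options=dict(initial_simplex=np.array(q0)+[0,0,d]+np.array([[0,0,0],[.01,0,0],[0,.01,0],[0,0,.08]]),xatol=1e-4,fatol=1e-5))
        if best is None or r.fun<best.fun: best=r
    return best.x,best.fun
def draw(im,n,parts,q,col,z=0):
    for P in parts:
        cv2.polylines(im,[cv2.convexHull(np.round((proj(n,place(P,q,z))+.5)*4*16-8).astype(np.int32))],True,col,1,shift=4)
E
cat > m1.py <<'E'
from fit import *
np.set_printoptions(precision=4,suppress=True)
ims={c:vision.get_image(c) for c in("top","side")}
def pick(t,c,near):
    r=[d for d in vision.regions_of(t,c)]
    r=[d for d in r if np.hypot(*(np.array(d["extent"][:2])-near))<25]
    print(t,c,[(round(d["p"],2),np.round(d["extent"],1).tolist()) for d in r[:2]])
    return r[0]["pixels"].astype(float)
B={"top":pick("board","top",(405,265)),"side":pick("board","side",(361,218))}
R={"top":pick("reader","top",(245,227)),"side":pick("reader","side",(302,310))}
# drop thin lever stuff from the reader masks
R={c:cv2.morphologyEx(m,cv2.MORPH_OPEN,np.ones((17,17))) for c,m in R.items()}
out=[]
res={}
for nm,parts,M,q0 in(("board",BOARD,B,(.447,-.243,np.arctan2(-.37,.93)+np.pi/2+.1)),("reader",READER,R,(.553,.1,np.pi/2))):
    for keys in(("top","side"),("top",),("side",)):
        q,f=fit(parts,{k:M[k] for k in keys},q0);print(nm,keys,q,f)
        res.setdefault(nm,q)
np.savez("pose.npz",**res)
for c,w in(("top",(170,150,470,340)),("side",(240,160,440,370))):
    big=cv2.resize(ims[c][:,:,::-1],None,fx=4,fy=4,interpolation=cv2.INTER_CUBIC)
    draw(big,c,BOARD,res["board"],(0,0,255));draw(big,c,READER,res["reader"],(0,255,255))
    o=big[w[1]*4:w[3]*4,w[0]*4:w[2]*4];s=min(800/o.shape[1],600/o.shape[0]);cv2.imwrite(f"pics/ov_{c}.png",cv2.resize(o,None,fx=s,fy=s,interpolation=cv2.INTER_AREA))
E
python3 m1.py
```

```text
board top [(0.62, [405.1, 267.1, 52.1, 53.3])]
board side [(0.73, [362.1, 215.8, 37.3, 34.9])]
reader top [(0.6, [240.2, 223.8, 123.4, 103.3])]
reader side [(0.55, [307.6, 310.9, 104.1, 111.7])]
board ('top', 'side') [ 0.4447 -0.2481  2.0369] 0.09899855262477146
board ('top',) [ 0.4454 -0.2483  2.0482] 0.02231055142080903Traceback (most recent call last):
  File "m1.py", line 17, in <module>
    q,f=fit(parts,{k:M[k] for k in keys},q0);print(nm,keys,q,f)
        ~~~^^^^^^^^^^^^^^^^^^^^^^^^^^^^^^^^^
  File "fit.py", line 21, in fit
    r=minimize(cost,q0,method="Nelder-Mead",options=dict(initial_simplex=np.array(q0)+[0,0,d]+np.array([[0,0,0],[.01,0,0],[0,.01,0],[0,0,.08]]),xatol=1e-4,fatol=1e-5))
    res = _minimize_neldermead(fun, x0, args, callback, bounds=bounds,
                               **options)
    fsim[k] = func(sim[k])
              ~~~~^^^^^^^^
    fx = function(np.copy(x), *(wrapper_args + args))
  File "fit.py", line 18, in cost
    def cost(q): return sum(np.sum((sil(n,parts,q,win=W[n],z=z)-m[W[n][1]:W[n][3],W[n][0]:W[n][2]])**2)/m.sum() for n,m in masks.items())
                        ~~~^^^^^^^^^^^^^^^^^^^^^^^^^^^^^^^^^^^^^^^^^^^^^^^^^^^^^^^^^^^^^^^^^^^^^^^^^^^^^^^^^^^^^^^^^^^^^^^^^^^^^^^^^^^^^^
  File "fit.py", line 18, in <genexpr>
    def cost(q): return sum(np.sum((sil(n,parts,q,win=W[n],z=z)-m[W[n][1]:W[n][3],W[n][0]:W[n][2]])**2)/m.sum() for n,m in masks.items())
                                    ~~~^^^^^^^^^^^^^^^^^^^^^^^^
  File "fit.py", line 13, in sil
    uv=(proj(n,place(P,q,z))+.5-[x0,y0])*S-.5
        ~~~~^^^^^^^^^^^^^^^^
  File "h.py", line 10, in proj
    K,E=cam(n);q=(np.atleast_2d(p)@E[:3,:3].T+E[:3,3])@K.T;return q[:,:2]/q[:,2:]
        ~~~^^^
  File "h.py", line 4, in cam
    i=vision.camera_info(n);return np.array(i["camera_matrix"]),np.array(i["extrinsics"])
ValueError: time passes only in moves, steps and waits
```

```bash
sed -i 's/^def cam/from functools import lru_cache\n@lru_cache\ndef cam/' h.py
sed -i '$!b' m1.py; python3 m1.py; python3 -c "
from station import get_state;print(get_state()['time'])"
```

```text
board top [(0.56, [404.5, 265.3, 55.7, 51.2])]
board side [(0.67, [363.8, 214.2, 39.4, 37.5])]
reader top [(0.88, [240.8, 220.3, 127.9, 103.7])]
reader side [(0.94, [307.6, 310.4, 103.2, 110.5])]
board ('top', 'side') [ 0.445  -0.2487  2.0276] 0.1039613866256562
board ('top',) [ 0.4459 -0.2481  2.0399] 0.015731324126361163
board ('side',) [ 0.4433 -0.2504  2.0405] 0.059241400535569956
reader ('top', 'side') [0.5569 0.0949 1.6186] 0.06882343456715512
reader ('top',) [0.5574 0.0955 1.6063] 0.01608419813306046
reader ('side',) [0.5561 0.0924 1.6237] 0.03735035886587399
1.9
```

View pics/ov_top.png

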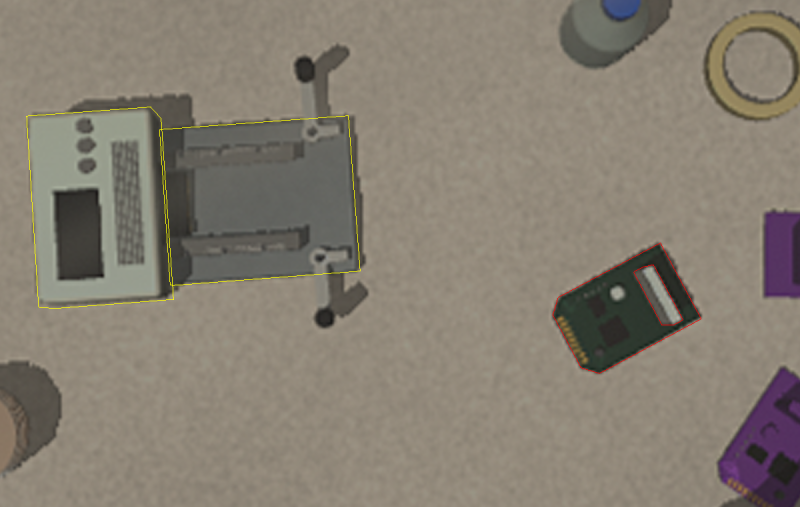

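View pics/ov_side.png

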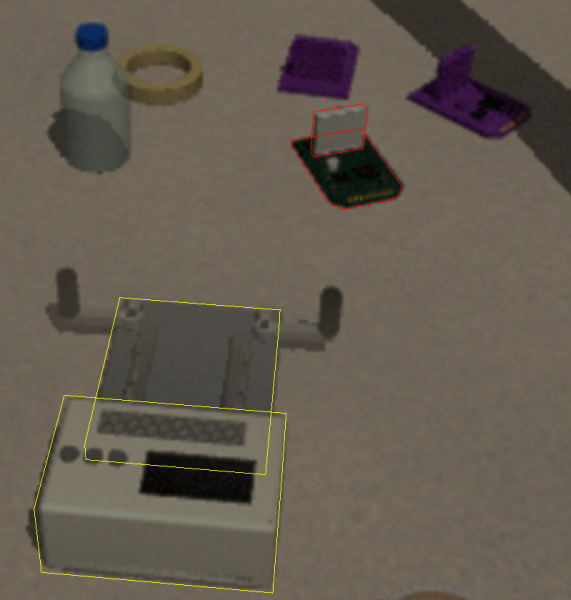

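The fitted outlines match both pictures: the board outline (red) and the reader outline (yellow) lie on their edges. Moving to the handle now.

{"method": "play_rows", "body": {
  "delta_pos": [
    [24.8,-23.3,0],
    [24.8,-23.3,0],
    [24.8,-23.3,0],
    [24.8,-23.3,0],
    [24.8,-23.3,0],
    [24.8,-23.3,0],
    [24.8,-23.3,0],
    [24.8,-23.3,0]
  ],
  "spin": [0,0,0,0,0,0,0,0],
  "gripper": 120
}}

```text
time: 2.57
eef_pos: [0.41, -0.4006, 0.2188]
eef_rot: [[0.904, 0.427, 0.0], [0.427, -0.904, -0.0], [0.0, 0.0, -1.0]]
contact_force: [0.1, 0.7, -0.1]
finger_gap: 0.536
finger_force: 0.0
```

{"method": "play_rows", "body": {
  "delta_pos": [
    [24.8,-23.3,0],
    [24.8,-23.3,0],
    [24.8,-23.3,0],
    [24.8,-23.3,20],
    [0,0,30],
    [0,0,20],
    [0,0,0],
    [0,0,0]
  ],
  "spin": [0,0,0,0,-1.6,0,0,0]
}}

```text
time: 3.23
eef_pos: [0.4591, -0.2753, 0.1483]
eef_rot: [[0.892, 0.452, -0.002], [0.452, -0.892, 0.001], [-0.001, -0.001, -1.0]]
contact_force: [-0.2, -0.5, 0.7]
finger_gap: 0.528
finger_force: 0.0
```

```bash
cat > cmp.py <<'E'
from fit import *
np.set_printoptions(precision=4,suppress=True)
q=np.array([.4458,-.2483,2.040]);hd=place(np.array([[-.03,0,.031]]),q)[0]
s=get_state();R=np.array(s["eef_rot"]);p=np.array(s["eef_pos"])
print(s["time"],p,"gap",s["finger_gap"],"dtool mm",1e3*R.T@(hd-p),"yaw y",np.degrees(np.arctan2(-R[1,1],-R[0,1])),"want",np.degrees(q[2]))
# reader from boss pixels
a=atz("top",(170+312/2.667-.3,150+131/2.667-.3),.03);b=atz("top",(170+319/2.667-.3,150+257/2.667-.3),.03)
print(a,b,np.hypot(*(a-b)[:2]));m=(a+b)/2;d=(b-a)[:2];y=np.arctan2(d[1],d[0])-np.pi/2
print("reader", m[:2]+.06*np.array([np.cos(y),np.sin(y)]),y%(2*np.pi))
E
python3 cmp.py
```

```text
3.2333 [ 0.4591 -0.2753  0.1483] gap 0.5278395963914425 dtool mm [  0.4964   0.0831 117.2662] yaw y 116.90305257015133 want 116.88339020668793
[0.6179 0.0367 0.03  ] [0.5019 0.0334 0.03  ] 0.11606916082109041
reader [0.5582 0.095 ] 1.599578530310346
```

{"method": "play_rows", "body": {
  "delta_pos": [
    [0.5,0,30],
    [0,0,30],
    [0,0,30],
    [0,0,25],
    [0,0,14],
    [0,0,0],
    [0,0,0]
  ],
  "spin": [0,0,0,0,0,0,0]
}}

```text
time: 3.82
eef_pos: [0.4603, -0.2759, 0.0203]
eef_rot: [[0.892, 0.452, 0.0], [0.452, -0.892, -0.0], [0.0, 0.0, -1.0]]
contact_force: [0.5, -0.0, 0.3]
finger_gap: 0.53
finger_force: 0.0
```

{"method": "play_rows", "body": {
  "delta_pos": [
    [0,0,0],
    [0,0,0],
    [0,0,0],
    [0,0,0],
    [0,0,0],
    [0,0,0]
  ],
  "spin": [0,0,0,0,0,0],
  "gripper": 255,
  "squeeze": 30
}}

```text
time: 4.32
eef_pos: [0.46, -0.2753, 0.02]
eef_rot: [[0.892, 0.453, 0.0], [0.453, -0.892, -0.0], [0.0, 0.0, -1.0]]
contact_force: [0.5, -0.4, -0.2]
finger_gap: 0.153
finger_force: 0.0
```

{"method": "play_rows", "body": {
  "delta_pos": [
    [0,0,0],
    [0,0,0],
    [0,0,0],
    [0,0,-10],
    [0,0,-30],
    [0,0,-30],
    [0,0,0],
    [0,0,0]
  ],
  "spin": [0,0,0,0,0,0,0,0]
}}

```text
time: 4.98
eef_pos: [0.4606, -0.2756, 0.0912]
eef_rot: [[0.892, 0.452, 0.003], [0.452, -0.892, -0.001], [0.002, 0.003, -1.0]]
contact_force: [0.8, -0.8, -2.6]
finger_gap: 0.105
finger_force: 30.0
```

```bash
cat > held.py <<'E'
from fit import *
# board pose in tool frame while held: fit board silhouette in the top picture
np.set_printoptions(precision=4,suppress=True)
s=get_state();p=np.array(s["eef_pos"]);R=np.array(s["eef_rot"]);print(s["time"],p,s["finger_gap"],s["finger_force"],s["contact_force"])
th=np.arctan2(-R[1,1],-R[0,1])
for c in("top","side"):
    im=vision.get_image(c);cv2.imwrite(f"pics/held_{c}.png",im[:,:,::-1])
    for t,z in(("board",0),("handle",31)):
        zz=p[2]-.020+z/1e3
        for d in vision.landmark_of(t,c)[:3]:
            w=atz(c,d["xy"],zz)
            if np.hypot(*(w-p)[:2])<.08: print(c,t,round(d["p"],2),np.round(d["xy"],1),w, "tool mm",1e3*R.T@(w-p))
E
python3 held.py
```

```text
4.9833 [ 0.4606 -0.2756  0.0912] 0.10462120149394796 29.996341466903687 [ 0.8434 -0.7528 -2.6414]
top board 0.6 [409.8 263.5] [ 0.4504 -0.2519  0.0712] tool mm [  1.5741 -25.8001  19.9375]
top handle 0.9 [423.6 260.1] [ 0.4569 -0.2784  0.1022] tool mm [ -4.5278   0.9057 -11.0063]
side board 0.77 [353.8 184.6] [ 0.4777 -0.3241  0.0712] tool mm [-6.7628 50.9509 20.1168]
side board 0.73 [359.9 199.4] [ 0.4538 -0.2467  0.0712] tool mm [  6.9532 -28.9202  19.9397]
side handle 0.71 [350.4 184.4] [ 0.4855 -0.273   0.1022] tool mm [ 23.3524   9.0065 -10.9333]
side handle 0.7 [360.  183.9] [ 0.4582 -0.2806  0.1022] tool mm [ -4.3604   3.3882 -10.9996]
```

{"method": "play_rows", "body": {
  "delta_pos": [
    [24.2,-19.4,-4],
    [24.2,-19.4,-4],
    [24.2,-19.4,-4],
    [24.2,-19.4,-4],
    [24.2,-19.4,-4],
    [24.2,-19.4,-4],
    [24.2,-19.4,0],
    [24.2,-19.4,0]
  ],
  "spin": [0,0,0,0,0,0,0,0]
}}

```text
time: 5.95
eef_pos: [0.5624, -0.0476, 0.113]
eef_rot: [[0.892, 0.453, -0.001], [0.453, -0.892, -0.0], [-0.001, -0.0, -1.0]]
contact_force: [0.5, -0.6, -2.6]
finger_gap: 0.11
finger_force: 30.0
```

{"method": "play_rows", "body": {
  "delta_pos": [
    [0,0,0],
    [0,0,0],
    [0,0,0],
    [0,0,0],
    [0,0,0],
    [0,0,10],
    [0,0,15],
    [0,0,0]
  ],
  "spin": [4.96,4.96,4.96,4.96,4.96,0,0,0]
}}

```text
time: 6.62
eef_pos: [0.5607, -0.0488, 0.0856]
eef_rot: [[0.999, 0.04, -0.004], [0.04, -0.999, -0.0], [-0.004, -0.0, -1.0]]
contact_force: [-1.3, 1.0, -1.4]
finger_gap: 0.11
finger_force: 30.0
```

```bash
cat > look.py <<'E'
from fit import *
import sys
np.set_printoptions(precision=4,suppress=True)
tag=sys.argv[1];q=np.array([.5574,.095,1.608])
s=get_state();p=np.array(s["eef_pos"]);R=np.array(s["eef_rot"])
u=np.array([np.cos(q[2]),np.sin(q[2])]);v=np.array([-u[1],u[0]])
d=p[:2]-q[:2];print(s["time"],p,"tcp in reader",d@u*1e3,d@v*1e3,"yaw",np.arctan2(-R[1,1],-R[0,1]),"tilt",R[:,2],s["contact_force"])
o=[]
for c in("top","side"):
    im=vision.get_image(c);big=cv2.resize(im[:,:,::-1],None,fx=4,fy=4,interpolation=cv2.INTER_CUBIC)
    yaw=np.arctan2(-R[1,1],-R[0,1]);bq=np.array([*(p[:2]+.03*np.array([np.cos(yaw),np.sin(yaw)])),yaw])
    draw(big,c,[plate],bq,(0,0,255),p[2]-.020);draw(big,c,READER,q,(0,255,255))
    t=proj(c,p[None])[0].astype(int)*4;w=300
    cx=max(t[0],w); o.append(big[t[1]-w:t[1]+w,cx-w:cx+w][:, :])
cv2.imwrite(f"pics/{tag}.png",cv2.resize(np.hstack(o),None,fx=.665,fy=.665,interpolation=cv2.INTER_AREA))
E
python3 look.py pre
```

```text
6.6167 [ 0.5607 -0.0488  0.0856] tcp in reader -143.82275007622266 2.035827388343693 yaw 1.611046282564384 tilt [-0.0042 -0.0001 -1.    ] [-1.3324  0.9991 -1.3599]
```

View pics/pre.png

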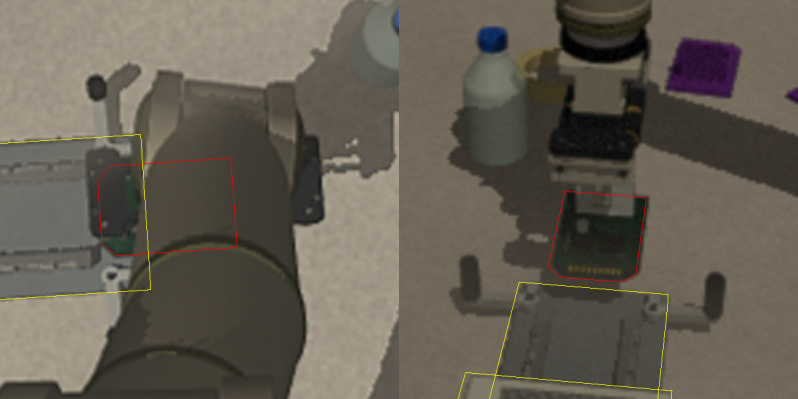

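The side view shows the board's outline matching its expected place in the gripper, about 2 mm left of the centre line. I'll correct that and lower it.

{"method": "play_rows", "body": {
  "delta_pos": [
    [2,0,15],
    [0,0,15],
    [0,0,10],
    [0,0,4],
    [0,0,0],
    [0,0,0],
    [0,0,0]
  ],
  "spin": [0,0,0,0,0,0,0]
}}

```text
time: 7.3
eef_pos: [0.5646, -0.0492, 0.0452]
eef_rot: [[0.999, 0.037, 0.001], [0.037, -0.999, -0.0], [0.001, 0.0, -1.0]]
contact_force: [-0.4, 0.3, -1.8]
finger_gap: 0.104
finger_force: 30.0
```

```bash
python3 look.py low; python3 - <<'E'
from fit import *
s=get_state();print(s["eef_pos"],s["contact_force"],s["wrist_torque"])
E
```

```text
7.3 [ 0.5646 -0.0492  0.0452] tcp in reader -144.34682756166427 -1.8577902674636075 yaw 1.6077579660975612 tilt [ 0.0008 -0.0001 -1.    ] [-0.4469  0.3408 -1.8348]
[ 0.56463989 -0.04912306  0.04528218] [-0.3890058   0.18130761 -2.90666004] [-0.00558728  0.02091059 -0.00743009]
```

View pics/low.png

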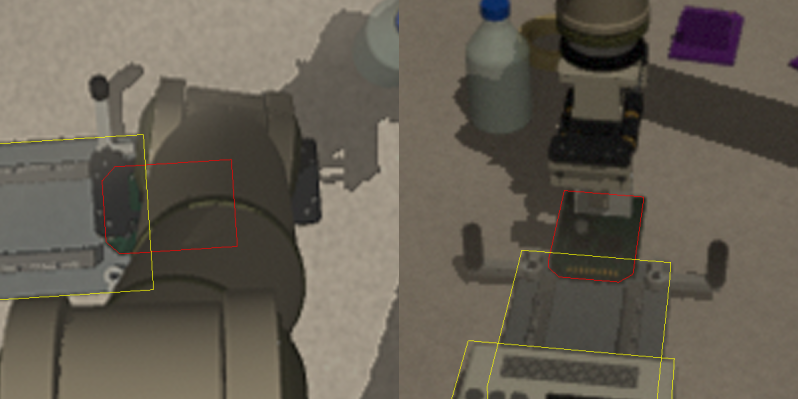

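{"method": "play_rows", "body": {
  "delta_pos": [
    [-1.9,0,3],
    [0,0,2.5],
    [0,0,0],
    [0,0,0],
    [0,0,0]
  ],
  "spin": [0,0,0,0,0]
}}

```text
time: 7.82
eef_pos: [0.5624, -0.0491, 0.0391]
eef_rot: [[0.999, 0.037, -0.0], [0.037, -0.999, -0.0], [-0.0, 0.0, -1.0]]
contact_force: [-0.6, -0.2, -3.0]
finger_gap: 0.106
finger_force: 30.0
```

{"method": "play_rows", "body": {
  "delta_pos": [
    [0,-5,0],
    [0,-5,0],
    [0,-5,0],
    [0,-5,0],
    [0,-5,0],
    [0,0,0],
    [0,0,0]
  ],
  "spin": [0,0,0,0,0,0,0]
}}

```text
time: 8.4
eef_pos: [0.5615, -0.0236, 0.0391]
eef_rot: [[0.999, 0.038, -0.0], [0.038, -0.999, 0.0], [-0.0, -0.0, -1.0]]
contact_force: [0.8, -0.3, -1.4]
finger_gap: 0.104
finger_force: 30.0
```

```bash
python3 look.py in1
```

```text
8.4 [ 0.5615 -0.0236  0.0391] tcp in reader -118.67063059533731 0.3568324355631251 yaw 1.6087015277490755 tilt [-0.  0. -1.] [ 0.7846 -0.3014 -1.4327]
```

{"method": "play_rows", "body": {
  "delta_pos": [
    [0,-6,0],
    [0,-6,0],
    [0,-6,0],
    [0,-6,0],
    [0,-6,0],
    [0,0,0],
    [0,0,0]
  ],
  "spin": [0,0,0,0,0,0,0]
}}

```text
time: 9.08
eef_pos: [0.5603, 0.0065, 0.0391]
eef_rot: [[0.999, 0.038, -0.0], [0.038, -0.999, -0.0], [-0.0, -0.0, -1.0]]
contact_force: [0.2, -1.1, -2.1]
finger_gap: 0.102
finger_force: 30.0
```

```bash
python3 look.py in2
```

```text
9.0833 [0.5603 0.0065 0.0391] tcp in reader -88.59006379295546 0.38850753250868625 yaw 1.6088611754034303 tilt [-0.0001 -0.     -1.    ] [ 0.1624 -1.1092 -2.0941]
```

View pics/in2.png

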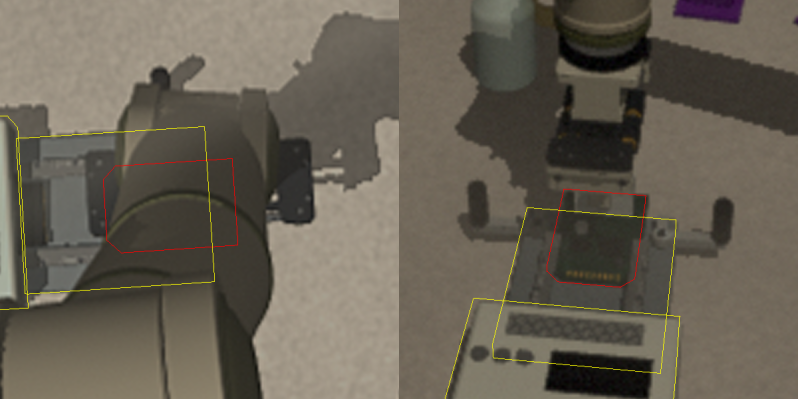

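The board is between the two guides, straight and with almost no contact force. I'll keep sliding.

{"method": "play_rows", "body": {
  "delta_pos": [
    [0,-8,0],
    [0,-8,0],
    [0,-8,0],
    [0,-8,0],
    [0,-8,0],
    [0,-6,0],
    [0,0,0],
    [0,0,0]
  ],
  "spin": [0,0,0,0,0,0,0,0]
}}

```text
time: 9.85
eef_pos: [0.5586, 0.0523, 0.0391]
eef_rot: [[0.999, 0.038, -0.0], [0.038, -0.999, -0.0], [-0.0, 0.0, -1.0]]
contact_force: [-0.4, -0.6, -2.6]
finger_gap: 0.105
finger_force: 30.0
```

{"method": "play_rows", "body": {
  "delta_pos": [
    [0,-3,0.5],
    [0,-3,0.5],
    [0,-2,0],
    [0,-1,0],
    [0,0,0],
    [0,0,0]
  ],
  "spin": [0,0,0,0,0,0]
}}

```text
time: 10.35
eef_pos: [0.5583, 0.0607, 0.0381]
eef_rot: [[0.999, 0.037, -0.0], [0.037, -0.999, -0.0], [-0.0, 0.0, -1.0]]
contact_force: [0.4, -0.8, -1.7]
finger_gap: 0.108
finger_force: 30.0
```

{"method": "play_rows", "body": {
  "delta_pos": [
    [0,-1,0.5],
    [0,-1,0],
    [0,0,0],
    [0,0,0],
    [0,0,0]
  ],
  "spin": [0,0,0,0,0]
}}

```text
time: 10.77
eef_pos: [0.5585, 0.0619, 0.0379]
eef_rot: [[0.999, 0.036, 0.001], [0.036, -0.999, -0.001], [0.0, 0.001, -1.0]]
contact_force: [0.7, -5.5, 3.7]
finger_gap: 0.102
finger_force: 30.0
```

```bash
python3 look.py in3
```

```text
10.7667 [0.5585 0.0619 0.0379] tcp in reader -33.12720079416037 0.17945363205990614 yaw 1.6067721490014366 tilt [ 0.0005 -0.0007 -1.    ] [ 0.7179 -5.5066  3.7377]
```

The board touches the socket exactly where expected, with the handle at reader x = -33 mm. Releasing it.

{"method": "play_rows", "body": {
  "delta_pos": [
    [0,0,0],
    [0,0,0],
    [0,0,0],
    [0,0,0],
    [0,0,0]
  ],
  "spin": [0,0,0,0,0],
  "gripper": 120
}}

```text
time: 11.28
eef_pos: [0.5582, 0.0632, 0.0375]
eef_rot: [[0.999, 0.037, -0.0], [0.037, -0.999, 0.0], [-0.0, -0.0, -1.0]]
contact_force: [0.4, -0.1, -0.7]
finger_gap: 0.415
finger_force: 0.0
```

{"method": "play_rows", "body": {
  "delta_pos": [
    [0,0,-10],
    [0,0,-30],
    [0,0,-30],
    [0,0,-20],
    [0,0,0],
    [0,0,0]
  ],
  "spin": [0,0,0,0,0,0]
}}

```text
time: 11.78
eef_pos: [0.5589, 0.0631, 0.1293]
eef_rot: [[0.999, 0.037, 0.003], [0.037, -0.999, 0.001], [0.003, -0.001, -1.0]]
contact_force: [-0.5, 0.5, -0.3]
finger_gap: 0.531
finger_force: 0.0
```

```bash
cat > lev.py <<'E'
from fit import *
np.set_printoptions(precision=4,suppress=True)
q=np.array([.5574,.095,1.608]);c,sn=np.cos(q[2]),np.sin(q[2]);M=np.array([[c,-sn],[sn,c]])
s=get_state();p=np.array(s["eef_pos"]);R=np.array(s["eef_rot"])
print(s["time"],"joints",np.array(s["joints"]),"tcp",p,"in reader",1e3*M.T@(p[:2]-q[:2]),"yaw",np.degrees(np.arctan2(-R[1,1],-R[0,1])))
for cam_ in("top","side"):
    vision.get_image(cam_)
    for t,z in(("lever_left_post",.052),("lever_right_post",.052),("handle",.049),("board",.018)):
        for d in vision.landmark_of(t,cam_)[:2]:
            w=atz(cam_,d["xy"],z);r=1e3*M.T@(w[:2]-q[:2])
            if np.abs(r).max()>150: continue
            e=""
            if "post" in t:
                sg=1 if "left" in t else -1
                a=np.arctan2(sg*r[1]-58,r[0]+60)%(2*np.pi);e=f"lever {a-(np.pi-1.75):.3f} rad {np.hypot(sg*r[1]-58,r[0]+60):.1f}"
            print(cam_,t,round(d["p"],2),w[:2],"reader",r,e,"tool",(1e3*R.T@(w-p))[:2])
E
python3 lev.py
```

```text
11.7833 joints [-0.3431  0.5318  0.1871  2.0663 -0.1803  0.5555 -1.5616] tcp [0.5589 0.0631 0.1293] in reader [-31.9663  -0.3476] yaw 92.12761202586442
top lever_left_post 0.4 [0.4482 0.0319] reader [-58.9892 111.4688] lever 0.160 rad 53.5 tool [-112.0401   27.0828]
side lever_right_post 0.85 [0.6652 0.042 ] reader [ -56.9515 -105.7539] lever 0.115 rad 47.9 tool [105.1815  25.0299]
side handle 0.88 [0.5545 0.0686] reader [-26.2889   3.8451]  tool [-4.428 -5.623]
```

```bash
python3 - <<'E'
from fit import *
np.set_printoptions(precision=4,suppress=True)
im=cv2.imread("pics/top0.png");q=np.array([.5574,.095,1.608]);c,sn=np.cos(q[2]),np.sin(q[2]);M=np.array([[c,-sn],[sn,c]])
for nm,uv,sg in(("left",(291.5,268.9),1),("right",(284.4,175.5),-1)):
    x,y=map(int,uv);w=im[y-8:y+9,x-8:x+9].max(2);wt=np.clip(75-w.astype(float),0,40)
    gy,gx=np.mgrid[y-8:y+9,x-8:x+9];cu=((gx*wt).sum()/wt.sum(),(gy*wt).sum()/wt.sum())
    for z in(.065,.072):
        r=1e3*M.T@(atz("top",cu,z)[:2]-q[:2]);a=np.arctan2(sg*r[1]-58,r[0]+60)
        print(nm,cu,wt.sum(),z,r,"lever",a-np.pi+1.75,"rad",np.hypot(sg*r[1]-58,r[0]+60))
p=np.array(get_state()["eef_pos"]);R=np.array(get_state()["eef_rot"])
for sg in(1,-1):
  for L in(0,.1):
    a=np.pi-1.75+L;t=np.array([-60+55*np.cos(a),sg*(58+55*np.sin(a))])/1e3
    print(sg,L,t*1e3,"world",M@t+q[:2],"tool",1e3*(R.T@np.array([*(M@t+q[:2]-p[:2]),0]))[:2])
E
```

```text
left (np.float64(291.5483050847458), np.float64(268.6576271186441)) 1180.0 0.065 [-62.1165 113.3671] lever 0.21741086603291482 rad 55.40751192862695
left (np.float64(291.5483050847458), np.float64(268.6576271186441)) 1180.0 0.072 [-62.2506 113.4379] lever 0.21977808310372904 rad 55.48354339769529
right (np.float64(284.045170257123), np.float64(175.57956914523976)) 1439.0 0.065 [ -58.4505 -109.8655] lever 0.1493381233894402 rad 51.88864658579956
right (np.float64(284.045170257123), np.float64(175.57956914523976)) 1439.0 0.072 [ -58.6038 -108.6309] lever 0.15163467052278157 rad 50.65011567558648
1 0 [-50.1965 112.1192] world [0.4472 0.0407] tool [-111.5727   17.9226]
1 0.1 [-55.6484 112.8276] world [0.4467 0.0352] tool [-112.2788   23.3747]
-1 0 [ -50.1965 -112.1192] world [0.6713 0.049 ] tool [112.6657  17.8302]
-1 0.1 [ -55.6484 -112.8276] world [0.6722 0.0436] tool [113.3763  23.2818]
```

{"method": "play_rows", "body": {
  "delta_pos": [
    [-28.3,7.5,0],
    [-28.3,7.5,0],
    [-28.3,7.5,0],
    [-28.3,7.5,0],
    [0,0,15],
    [0,0,0],
    [0,0,0]
  ],
  "spin": [0,0,0,0,0,0,0]
}}

```text
time: 12.87
eef_pos: [0.4466, 0.0287, 0.1125]
eef_rot: [[0.999, 0.037, -0.0], [0.037, -0.999, -0.0], [-0.0, 0.0, -1.0]]
contact_force: [0.4, 0.5, 0.0]
finger_gap: 0.528
finger_force: 0.0
```

```bash
python3 lev.py; python3 look.py post
```

```text
12.8667 joints [-0.3033  0.4615  0.1548  2.3243 -0.1925  0.3672 -1.5185] tcp [0.4466 0.0287 0.1125] in reader [-62.1503 113.1697] yaw 92.10749116523121
top lever_right_post 0.75 [0.6667 0.0403] reader [ -58.7095 -107.1894] lever 0.153 rad 49.2 tool [220.3803  -3.535 ]
top handle 0.87 [0.5543 0.0626] reader [-32.2601   4.3075]  tool [108.8733 -29.9376]
top board 0.65 [0.559  0.1001] reader [ 5.0163 -1.8132]  tool [114.9899 -67.2173]
side lever_left_post 0.71 [0.4415 0.0397] reader [-50.9824 117.8506] lever 0.030 rad 60.5 tool [ -4.663  -11.1674]
side lever_right_post 0.71 [0.6705 0.0365] reader [ -62.6574 -110.8908] lever 0.229 rad 53.0 tool [224.0833   0.4113]
side handle 0.85 [0.5502 0.0668] reader [-27.8824   8.2238]  tool [104.9552 -34.3136]
side board 0.82 [0.5584 0.0946] reader [-0.4174 -1.0259]  tool [114.2049 -61.7833]
13.3667 [0.4463 0.0287 0.1127] tcp in reader -62.116947269148234 113.44525415873912 yaw 1.6078423480752417 tilt [ 0.0001  0.     -1.    ] [ 0.575  -0.4246  0.0827]
```

View pics/post.png

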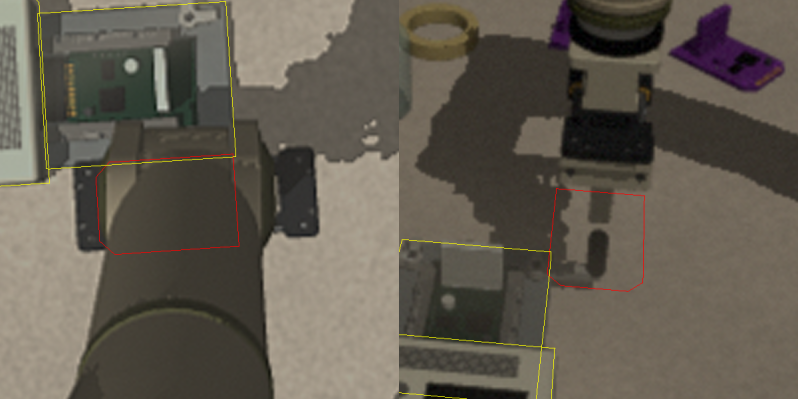

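The board sits in the bay and the left post is directly under the fingers, at about (597,255). Descending and gripping.

{"method": "play_rows", "body": {
  "delta_pos": [
    [0,0,20],
    [0,0,20],
    [0,0,20],
    [0,0,10],
    [0,0,0],
    [0,0,0]
  ],
  "spin": [0,0,0,0,0,0]
}}

```text
time: 13.97
eef_pos: [0.4458, 0.0285, 0.0423]
eef_rot: [[0.999, 0.037, -0.002], [0.037, -0.999, -0.0], [-0.002, 0.0, -1.0]]
contact_force: [-0.4, -0.5, 0.7]
finger_gap: 0.53
finger_force: 0.0
```

{"method": "play_rows", "body": {
  "delta_pos": [
    [0,0,0],
    [0,0,0],
    [0,0,0],
    [0,0,0],
    [0,0,0],
    [0,0,0],
    [0,0,0],
    [0,0,0]
  ],
  "spin": [0,0,0,0,0,0,0,0],
  "gripper": 255,
  "squeeze": 25
}}

```text
time: 14.63
eef_pos: [0.4464, 0.0285, 0.0429]
eef_rot: [[0.999, 0.037, 0.001], [0.037, -0.999, -0.0], [0.001, 0.0, -1.0]]
contact_force: [-0.6, -1.1, 7.0]
finger_gap: 0.186
finger_force: 25.0
```

{"method": "play_rows", "body": {
  "delta_pos": [
    [0.4,5.27,0],
    [0.4,5.27,0],
    [0.4,5.27,0],
    [0.4,5.27,0],
    [0.4,5.27,0],
    [0.4,5.27,0],
    [0.4,5.27,0],
    [0.4,5.27,0]
  ],
  "spin": [-5.5,-5.5,-5.5,-5.5,-5.5,-5.5,-5.5,-5.5]
}}

```text
time: 15.3
eef_pos: [0.464, -0.0077, 0.0429]
eef_rot: [[0.689, 0.725, -0.0], [0.725, -0.689, 0.001], [0.001, -0.001, -1.0]]
contact_force: [-2.4, 5.6, 5.8]
finger_gap: 0.186
finger_force: 25.0
```

```bash
cat > arc.py <<'E'
import sys
from h import *
np.set_printoptions(precision=3,suppress=True)
sg=int(sys.argv[1]);q=np.array([.5574,.095,1.608]);c,sn=np.cos(q[2]),np.sin(q[2]);M=np.array([[c,-sn],[sn,c]])
s=get_state();p=np.array(s["eef_pos"]);R=np.array(s["eef_rot"]);r=1e3*M.T@(p[:2]-q[:2])
a=np.arctan2(sg*r[1]-58,r[0]+60)%(2*np.pi)
print(s["time"],r,"lever",a-np.pi+1.75,"R",np.hypot(sg*r[1]-58,r[0]+60),"F reader",M.T@np.array(s["contact_force"])[:2],s["contact_force"][2],"gap",s["finger_gap"],"yaw",np.degrees(np.arctan2(-R[1,1],-R[0,1])),"j",np.array(s["joints"]))
for L in(1.75,):
    t=np.array([-60+55*np.cos(np.pi-1.75+L),sg*(58+55*np.sin(np.pi-1.75+L))]);print("to",L,(R.T@np.array([*(M@(t-r)),0]))[:2])
E
python3 arc.py 1
```

```text
15.3 [-99.119  97.138] lever 0.9643661748540664 R 55.33611426877807 F reader [5.71 2.15] 5.822345254656568 gap 0.1859101102403265 yaw 136.46035152287536 j [-0.064  0.606 -0.059  2.323  0.154  0.215 -1.023]
to 1.75 [16.9   38.709]
```

{"method": "play_rows", "body": {
  "delta_pos": [
    [0.4,5.27,0],
    [0.4,5.27,0],
    [0.4,5.27,0],
    [0.4,5.27,0],
    [0.4,5.27,0],
    [0.4,5.27,0],
    [0.4,5.27,0],
    [0.4,5.27,0]
  ],
  "spin": [-5.5,-5.5,-5.5,-5.5,-5.5,-5.5,-5.5,-5.5]
}}

```text
time: 15.97
eef_pos: [0.5014, -0.0214, 0.0428]
eef_rot: [[-0.008, 1.0, -0.002], [1.0, 0.008, 0.001], [0.001, -0.002, -1.0]]
contact_force: [-7.1, 8.1, 8.7]
finger_gap: 0.186
finger_force: 25.0
```

```bash
python3 arc.py 1
```

```text
15.9667 [-114.232   60.334] lever 1.7069826326521818 R 54.28198753910809 F reader [8.327 6.819] 8.696295591897812 gap 0.1861882097305976 yaw -179.53458149248027 j [ 0.107  0.634 -0.254  2.229  0.473  0.33  -0.541]
to 1.75 [-0.7    2.356]
```

{"method": "play_rows", "body": {
  "delta_pos": [
    [0,1.5,0],
    [0,1.5,0],
    [0,1,0],
    [0,0,0],
    [0,0,0]
  ],
  "spin": [-1,-1,0,0,0]
}}

```text
time: 16.38
eef_pos: [0.5019, -0.0213, 0.0426]
eef_rot: [[-0.039, 0.999, -0.007], [0.999, 0.039, 0.0], [0.0, -0.007, -1.0]]
contact_force: [-14.7, 9.0, 16.3]
finger_gap: 0.186
finger_force: 25.0
```

```bash
python3 arc.py 1
```

```text
16.3833 [-114.161   59.793] lever 1.7169124766600206 R 54.190949577769935 F reader [ 9.567 14.36 ] 16.331659315281115 gap 0.18648865848403873 yaw -177.78369854081794 j [ 0.115  0.637 -0.265  2.223  0.481  0.342 -0.52 ]
to 1.75 [-0.841  1.791]
```

{"method": "play_rows", "body": {
  "delta_pos": [
    [0,1,0],
    [0,1,0],
    [0,0,0],
    [0,0,0]
  ],
  "spin": [0,0,0,0]
}}

```text
time: 16.72
eef_pos: [0.502, -0.0213, 0.0425]
eef_rot: [[-0.039, 0.999, -0.011], [0.999, 0.039, -0.001], [-0.0, -0.011, -1.0]]
contact_force: [-20.1, 8.1, 19.8]
finger_gap: 0.183
finger_force: 25.0
```

```bash
python3 arc.py 1
```

```text
16.7167 [-114.186   59.727] lever 1.7181436133891146 R 54.2135333230623 F reader [ 8.864 19.762] 19.838542377726665 gap 0.1831277267126504 yaw -177.76490143168408 j [ 0.116  0.638 -0.267  2.221  0.479  0.347 -0.518]
to 1.75 [-0.817  1.725]
```

{"method": "play_rows", "body": {
  "delta_pos": [
    [0,-2,0],
    [0,-2,0],
    [0,0,0]
  ],
  "spin": [0,0,0]
}}

```text
time: 16.97
eef_pos: [0.5018, -0.0212, 0.0427]
eef_rot: [[-0.039, 0.999, -0.004], [0.999, 0.039, 0.001], [0.001, -0.004, -1.0]]
contact_force: [-8.8, 8.3, 10.7]
finger_gap: 0.19
finger_force: 25.0
```

{"method": "play_rows", "body": {
  "delta_pos": [
    [0,0,0],
    [0,0,0],
    [0,0,0],
    [0,0,0],
    [0,0,-15],
    [0,0,-25],
    [0,0,-30],
    [0,0,0]
  ],
  "spin": [0,0,0,0,0,0,0,0],
  "gripper": 120
}}

```text
time: 17.63
eef_pos: [0.5069, -0.023, 0.1164]
eef_rot: [[-0.036, 0.999, 0.005], [0.999, 0.036, -0.0], [-0.0, 0.005, -1.0]]
contact_force: [0.8, -2.0, 0.1]
finger_gap: 0.527
finger_force: 0.0
```

{"method": "play_rows", "body": {
  "delta_pos": [
    [9.3,28.8,0],
    [9.3,28.8,0],
    [9.3,28.8,0],
    [9.3,28.8,0],
    [9.3,28.8,0],
    [9.3,28.8,0],
    [0,0,0],
    [0,0,0]
  ],
  "spin": [0,0,0,0,0,0,0,0]
}}

```text
time: 18.3
eef_pos: [0.6762, 0.0399, 0.1115]
eef_rot: [[-0.037, 0.999, -0.0], [0.999, 0.037, 0.0], [0.0, -0.0, -1.0]]
contact_force: [-1.0, -0.2, -0.2]
finger_gap: 0.531
finger_force: 0.0
```

{"method": "play_rows", "body": {
  "delta_pos": [
    [0,0,0],
    [0,0,0],
    [0,0,0],
    [0,0,0],
    [0,0,0],
    [0,0,0],
    [0,0,0],
    [0,0,0]
  ],
  "spin": [-7,-7,-7,-7,-7,-7,-7,-7]
}}

```text
time: 18.97
eef_pos: [0.6742, 0.0381, 0.1122]
eef_rot: [[-0.852, 0.523, -0.001], [0.523, 0.852, -0.001], [0.0, -0.001, -1.0]]
contact_force: [-0.0, 0.2, 0.2]
finger_gap: 0.529
finger_force: 0.0
```

{"method": "play_rows", "body": {
  "delta_pos": [
    [0,0,0],
    [0,0,0],
    [0,0,0],
    [0,0,0],
    [0,0,0],
    [0,0,0],
    [0,0,0]
  ],
  "spin": [-7,-7,-7,-7,-6,0,0]
}}

```text
time: 19.55
eef_pos: [0.6745, 0.0384, 0.1121]
eef_rot: [[-0.999, -0.033, -0.001], [-0.033, 0.999, -0.0], [0.001, -0.0, -1.0]]
contact_force: [0.2, -0.4, -1.1]
finger_gap: 0.528
finger_force: 0.0
```

```bash
python3 arc.py -1; python3 lev.py; python3 look.py postr
```

```text
19.55 [ -60.936 -114.928] lever 0.19565195880209463 R 56.93556181398683 F reader [-0.402 -0.158] -1.138643706330924 gap 0.527894460307308 yaw -88.10043781225663 j [ 0.34   0.786 -0.797  1.77   0.704  0.897  0.83 ]
to 1.75 [ 56.708 -54.294]
19.55 joints [ 0.3404  0.7856 -0.7972  1.7704  0.7041  0.8974  0.83  ] tcp [0.6745 0.0384 0.1121] in reader [ -60.9365 -114.9279] yaw -88.10043781225663
top lever_left_post 0.77 [ 0.5073 -0.0146] reader [-107.6261   54.1291] lever 1.831 rad 47.8 tool [168.7956 -47.3539]
top lever_right_post 0.55 [0.5498 0.0945] reader [-0.238   7.5675] lever 4.060 rad 88.7 tool [122.6694  60.2219]
top lever_right_post 0.52 [0.6717 0.0448] reader [ -54.4398 -112.3423] lever 0.077 rad 54.6 tool [2.5411 6.5062]
top handle 0.56 [0.5484 0.0676] reader [-27.0844  10.0252]  tool [125.0148  33.3667]
top board 0.81 [0.5569 0.1046] reader [9.5648 0.1203]  tool [115.2219  70.0661]
side lever_left_post 0.64 [ 0.5018 -0.0169] reader [-109.7973   59.7538] lever 1.715 rad 49.8 tool [174.4114 -49.5479]
side lever_right_post 0.52 [0.6714 0.0321] reader [ -67.0923 -111.5396] lever 0.311 rad 54.0 tool [ 3.2925 -6.1495]
side lever_right_post 0.44 [ 0.498  -0.0191] reader [-111.8539   63.6458] lever 2.918 rad 132.2 tool [178.2951 -51.6202]
side handle 0.85 [0.5536 0.0712] reader [-23.5951   4.66  ]  tool [119.6637  36.8777]
side board 0.78 [0.5547 0.1014] reader [6.4975 2.508 ]  tool [117.5971  66.9891]
20.05 [0.6754 0.0394 0.1126] tcp in reader -59.99969060678201 -115.89367060026586 yaw -1.534051089139705 tilt [ 0.     -0.0001 -1.    ] [-0.6129 -0.1511 -0.3472]
```

View pics/postr.png

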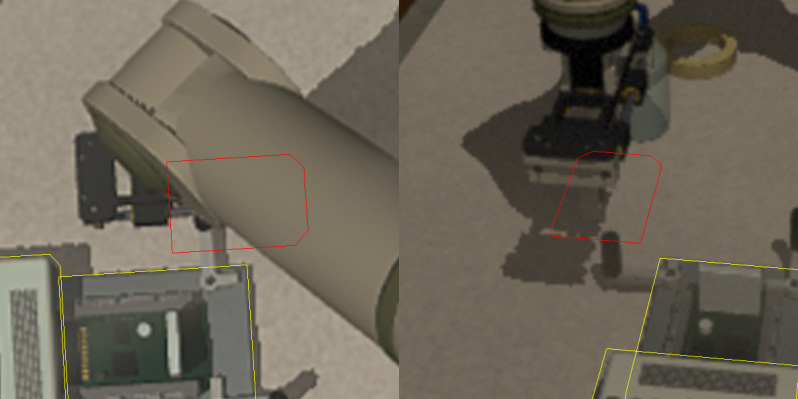

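The left lever is in and the board has moved in. The right post, at (610,260) in the side view, is about 4 mm inward of the tool. I'll correct for that, descend and grip.

{"method": "play_rows", "body": {
  "delta_pos": [
    [3.5,0,20],
    [0,0,20],
    [0,0,20],
    [0,0,10],
    [0,0,0],
    [0,0,0]
  ],
  "spin": [0,0,0,0,0,0]
}}

```text
time: 20.65
eef_pos: [0.6719, 0.0394, 0.0426]
eef_rot: [[-0.999, -0.037, -0.001], [-0.037, 0.999, 0.0], [0.001, 0.0, -1.0]]
contact_force: [0.0, 0.1, 0.1]
finger_gap: 0.529
finger_force: 0.0
```

{"method": "play_rows", "body": {
  "delta_pos": [
    [0,0,0],
    [0,0,0],
    [0,0,0],
    [0,0,0],
    [0,0,0],
    [0,0,0],
    [0,0,0],
    [0,0,0]
  ],
  "spin": [0,0,0,0,0,0,0,0],
  "gripper": 255,
  "squeeze": 25
}}

```text
time: 21.32
eef_pos: [0.6723, 0.0397, 0.043]
eef_rot: [[-0.999, -0.037, 0.001], [-0.037, 0.999, 0.001], [-0.001, 0.001, -1.0]]
contact_force: [1.0, 2.4, 3.5]
finger_gap: 0.185
finger_force: 25.0
```

```bash
python3 arc.py -1
```

```text
21.3167 [ -59.507 -112.759] lever 0.1702093002689684 R 54.761154250303576 F reader [ 2.343 -1.102] 3.5037471218599276 gap 0.18480572941192577 yaw -87.86979136785172 j [ 0.302  0.858 -0.733  1.813  0.792  0.791  0.759]
to 1.75 [ 54.758 -55.494]
```

{"method": "play_rows", "body": {
  "delta_pos": [
    [0.25,-5.27,0],
    [0.25,-5.27,0],
    [0.25,-5.27,0],
    [0.25,-5.27,0],
    [0.25,-5.27,0],
    [0.25,-5.27,0],
    [0.25,-5.27,0],
    [0.25,-5.27,0]
  ],
  "spin": [5.5,5.5,5.5,5.5,5.5,5.5,5.5,5.5]
}}

```text
time: 21.98
eef_pos: [0.6591, 0.0002, 0.0431]
eef_rot: [[-0.742, 0.671, 0.002], [0.671, 0.742, 0.0], [-0.002, 0.002, -1.0]]
contact_force: [2.1, -0.1, 2.3]
finger_gap: 0.188
finger_force: 25.0
```

```bash
python3 arc.py -1
```

```text
21.9833 [-98.552 -98.077] lever 0.9452115914678076 R 55.60939380472356 F reader [-0.173 -2.098] 2.2613047543600944 gap 0.18779225331988608 yaw -132.13486113452817 j [ 0.256  0.792 -0.543  1.856  0.633  0.67   0.169]
to 1.75 [ 17.218 -39.752]
```

{"method": "play_rows", "body": {
  "delta_pos": [
    [0.3,-5.27,0],
    [0.3,-5.27,0],
    [0.3,-5.27,0],
    [0.3,-5.27,0],
    [0.3,-5.27,0],
    [0.3,-5.27,0],
    [0.3,-5.27,0],
    [0.3,-5.27,0]
  ],
  "spin": [5.5,5.5,5.5,5.5,5.5,5.5,5.5,5.5]
}}

```text
time: 22.65
eef_pos: [0.6216, -0.0197, 0.0431]
eef_rot: [[-0.066, 0.998, 0.002], [0.998, 0.066, -0.002], [-0.002, 0.001, -1.0]]
contact_force: [2.6, -5.1, 2.2]
finger_gap: 0.188
finger_force: 25.0
```

{"method": "play_rows", "body": {
  "delta_pos": [
    [0.2,-2,0],
    [0,-1.5,0],
    [0,-1,0],
    [0,0,0],
    [0,0,0]
  ],
  "spin": [2,0,0,0,0]
}}

```text
time: 23.07
eef_pos: [0.6184, -0.02, 0.0431]
eef_rot: [[-0.035, 0.999, 0.003], [0.999, 0.035, -0.002], [-0.002, 0.003, -1.0]]
contact_force: [5.9, -5.9, 1.0]
finger_gap: 0.186
finger_force: 25.0
```

```bash
python3 arc.py -1
```

```text
23.0667 [-117.141  -56.654] lever 1.7735515648922386 R 57.15718085254404 F reader [-6.07  -5.708] 0.9977231843617537 gap 0.186329408866473 yaw -178.00232506954185 j [ 0.15   0.719 -0.319  1.963  0.432  0.523 -0.439]
to 1.75 [2.144 1.341]
```

{"method": "play_rows", "body": {
  "delta_pos": [
    [0,-1.5,0],
    [0,-1.5,0],
    [0,0,0],
    [0,0,0]
  ],
  "spin": [0,0,0,0]
}}

```text
time: 23.4
eef_pos: [0.6176, -0.0199, 0.0432]
eef_rot: [[-0.034, 0.999, 0.007], [0.999, 0.034, -0.001], [-0.001, 0.007, -1.0]]
contact_force: [11.8, -6.0, -4.3]
finger_gap: 0.186
finger_force: 25.0
```

```bash
python3 arc.py -1
```

```text
23.4 [-117.105  -55.884] lever 1.7870351991654543 R 57.14439176633103 F reader [ -6.456 -11.59 ] -4.312193538802528 gap 0.18597580136887557 yaw -178.03411571455578 j [ 0.149  0.717 -0.318  1.968  0.433  0.516 -0.441]
to 1.75 [2.111 2.11 ]
```

Another 3 mm of command gave only 0.8 mm of motion, and the force rose to 12 N. One more push will confirm the stop.

{"method": "play_rows", "body": {
  "delta_pos": [
    [0,-1.5,0],
    [0,-1.5,0],
    [0,0,0],
    [0,0,0]
  ],
  "spin": [0,0,0,0]
}}

```text
time: 23.73
eef_pos: [0.6175, -0.0199, 0.0434]
eef_rot: [[-0.034, 0.999, 0.012], [0.999, 0.034, -0.0], [-0.001, 0.012, -1.0]]
contact_force: [20.6, -7.6, -11.8]
finger_gap: 0.193
finger_force: 25.0
```

```bash
python3 arc.py -1
```

```text
23.7333 [-117.019  -55.786] lever 1.7888093211409464 R 57.06148863299565 F reader [ -8.362 -20.289] -11.762205591531375 gap 0.19328734251225774 yaw -178.0496192713342 j [ 0.149  0.715 -0.316  1.972  0.435  0.508 -0.443]
to 1.75 [2.026 2.207]
```

{"method": "play_rows", "body": {
  "delta_pos": [
    [0,2,0],
    [0,2,0],
    [0,1,0],
    [0,0,0]
  ],
  "spin": [0,0,0,0]
}}

```text
time: 24.07
eef_pos: [0.6177, -0.02, 0.0431]
eef_rot: [[-0.034, 0.999, 0.003], [0.999, 0.034, -0.002], [-0.002, 0.003, -1.0]]
contact_force: [6.5, -5.6, -0.0]
finger_gap: 0.186
finger_force: 25.0
```

{"method": "play_rows", "body": {
  "delta_pos": [
    [0,0,0],
    [0,0,0],
    [0,0,0],
    [0,0,0],
    [0,0,-15],
    [0,0,-30],
    [0,0,-30],
    [0,0,-30]
  ],
  "spin": [0,0,0,0,0,0,0,0],
  "gripper": 120
}}

```text
time: 24.73
eef_pos: [0.6145, -0.0171, 0.1483]
eef_rot: [[-0.038, 0.999, -0.002], [0.999, 0.038, 0.0], [0.0, -0.002, -1.0]]
contact_force: [0.6, 0.4, 0.2]
finger_gap: 0.527
finger_force: 0.0
```

{"method": "play_rows", "body": {
  "delta_pos": [
    [-25,0,-10],
    [-25,0,-10],
    [-25,0,-10],
    [-25,0,-10],
    [-25,0,0],
    [-25,0,0],
    [-25,0,0],
    [0,0,0]
  ],
  "spin": [0,0,0,0,0,0,0,0]
}}

```text
time: 25.4
eef_pos: [0.6207, -0.1987, 0.187]
eef_rot: [[-0.031, 1.0, -0.001], [1.0, 0.031, -0.003], [-0.003, -0.001, -1.0]]
contact_force: [-0.0, 0.5, -1.0]
finger_gap: 0.528
finger_force: 0.0
```

```bash
python3 lev.py; python3 - <<'E'
from fit import *
np.set_printoptions(precision=4,suppress=True)
q=np.array([.5574,.095,1.608]);c,sn=np.cos(q[2]),np.sin(q[2])
home=np.array([q[0]+.005*c,q[1]+.005*sn,q[2]]);o=[]
for n in("top","side"):
    im=vision.get_image(n);big=cv2.resize(im[:,:,::-1],None,fx=4,fy=4,interpolation=cv2.INTER_CUBIC)
    draw(big,n,BOARD,home,(0,0,255),.018)
    t=(proj(n,np.array([[*place(np.array([[-.03,0,.02]]),q)[0]]]))[0]*4).astype(int);w=200
    o.append(big[t[1]-w:t[1]+w,t[0]-w:t[0]+w])
    r=[d for d in vision.regions_of("board",n) if np.hypot(*(np.array(d["extent"][:2])*4-t))<100]
    if n=="top" and r: print(fit(BOARD,{n:r[0]["pixels"].astype(float)},home,.018),home)
cv2.imwrite("pics/end.png",np.hstack(o))
E
```

```text
25.4 joints [ 0.5029  0.5767 -0.4305  1.7868  0.3128  0.8466 -0.0451] tcp [ 0.6207 -0.1987  0.187 ] in reader [-295.871   -52.3351] yaw -178.23914942571255
top lever_left_post 0.76 [ 0.5049 -0.0236] reader [-116.5904   56.8858] lever 1.770 rad 56.6 tool [ 178.9438 -110.1864]
top lever_right_post 0.52 [ 0.6179 -0.0187] reader [-115.885   -56.2748] lever 1.781 rad 55.9 tool [180.381    2.9671]
top handle 0.64 [0.5552 0.0708] reader [-24.1451   3.0554]  tool [271.7433 -56.9512]
top handle 0.57 [ 0.6177 -0.0149] reader [-112.0367  -56.1973]  tool [184.2371   2.869 ]
top board 0.58 [0.5577 0.0969] reader [ 1.9035 -0.3736]  tool [297.8993 -53.6466]
side lever_left_post 0.56 [ 0.496  -0.0085] reader [-101.1659   65.2087] lever 1.577 rad 41.8 tool [ 194.3141 -118.609 ]
side lever_right_post 0.58 [ 0.6167 -0.0163] reader [-113.4212  -55.1624] lever 1.803 rad 53.5 tool [182.8376   1.8388]
side handle 0.64 [0.5562 0.0671] reader [-27.8382   2.2069]  tool [268.0558 -56.0788]
side board 0.83 [0.5573 0.1015] reader [ 6.4867 -0.1271]  tool [302.4808 -53.9228]
(array([0.5555, 0.1006, 1.6243]), np.float64(0.22923604256380775)) [0.5572 0.1    1.608 ]
```

View pics/end.png

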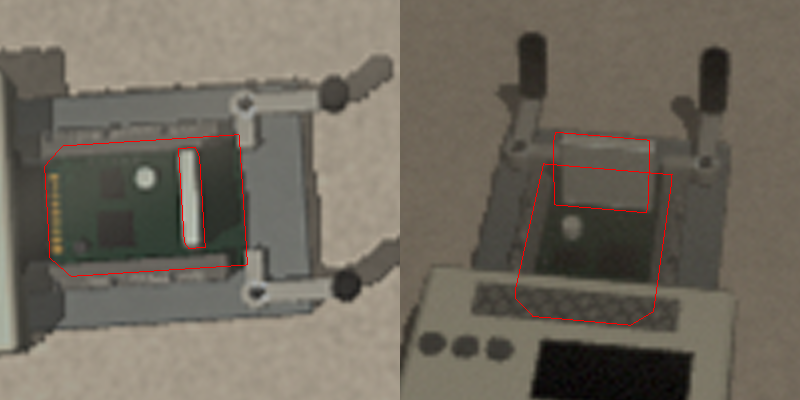

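Both levers are fully in with their noses behind the board. The board coincides with its home outline in both views, and the arm is clear.

```bash
python3 -c "
from station import robot;print(robot.job_done())"
```

```text
the job is handed in; nothing more can be done
None
```

I handed the job in at about 26 s of the 72 s allowed: in the last pictures the board is in its home position, both ejector levers are against their stops and the gripper has let go. The arm went nowhere near the bottle, dishes or tape. No verdict came back from the judge.

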